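# Lock away first-piece connector samples in the dial carousel

## Robot

A 6-joint arm with a two-finger parallel gripper is mounted at the origin on the work surface. World frame = base frame: x ahead of the robot, y to its left, z up, the work surface at z = 0. Lengths are in mm, angles in rad, forces in N, time in s.
With the tool pointing down it reaches from about 275 to 1000 mm from the base axis. Payload 8.4 kg.
Tool frame: the origin (TCP) lies between the finger pads; the fingertips stand 22 mm ahead of it and the grasp point (between the pads) lies 3 mm ahead of it; z points along the fingers, y is the line along which they close (so a half turn about z gives the same grasp; the last joint's range is limited). The gripper opens to 85 mm and grips with 20 to 120 N. Pads are 22 mm wide; open, the fingers measure 114 mm over their backs; the gripper's body (76 mm by 85 mm) begins 54 mm behind the grasp point. The pads swing forward as they close: fully open they stand 13 mm farther back than shut.
Start: joints at [-1.347, 0.353, 1.633, -0, 1.155, -0.002], TCP at [139.927, -609.137, 253.281] pointing down, gripper open.
Joint ranges: [-2.63, 2.63], [-0.92, 2.1], [0.06, 2.66], [-1.3, 4.44], [0, 2.69], [-3.02, 3.02]. Speed limits (rad/s): [2.22, 2.22, 2.79, 3.14, 3.14, 3.14].

## Interface

Orientations are given as [roll, pitch, yaw] about the fixed x, y, z axes, in that order (R = Rz(yaw) Ry(pitch) Rx(roll)).
In Python, from rig import r, grab_frame gives the robot as it stands.
- The arm moves only by the shell command python3 -m inch 'ROWS' [FORCE]. ROWS is JSON, a list of rows, each a list of 7 numbers: the turn, a rotation vector about the tool's x, y, z as a fraction of full scale, then the shift along the tool's x, y, z as a fraction of full scale, then the closure, from 0 (fully open) to 1 (shut). In form: [[rx, ry, rz, dx, dy, dz, fingers], ...]. A call has 1 to 8 rows; each row shifts and turns the commanded pose from where the row before left it, along the tool's axes as they then stand; what a row does not reach is not made up. Full scale, the value 1, is 2.5 cm for a shift and pi rad for a turn. A row lasts 1/12 s, in which the tool goes at most 41.7 mm and 7.16 degrees, less where a joint would pass 70% of its speed; a pose out of reach is approached as far as the arm can. A call with a number of a shift or a turn outside -1 to 1 is refused whole. A call with a gripper value outside its range is refused whole. The fingers move at their own pace and stop on an object; FORCE is the grip in N (left out, the last holds). Time passes only in rows, so rows that do not move let the fingers close. It gives the time, the measured TCP pose, the force, the opening and the grip force at its end, in the units of the state.
- r.sense(): the state, without advancing time (a new reading comes with each control period).
- grab_frame(name): name is "scene" or "top" or "wrist"; returns a dict with "pixels" (480x640x3 uint8, red, green, blue), "z_map" (480x640 float32, mm along the optical axis (not along the pixel's ray), 0 where there is no reading), "vertical_fov" (degrees; the focal length in pixels is half the picture's height over the tangent of half this angle, whatever the lens; pixels are square), "cx", "cy" (the principal point, pixels), "cam_to_world" (4x4, takes a point from camera to world coordinates). Camera axes: x right, y down, z forward; pixel columns grow to the right and rows downward; lengths in mm; the calibration is good to about 2 mm. The wrist camera is an equidistant fisheye: a pixel r from the principal point sees the ray r / f radians off the axis. A picture is of the moment at which its call begins.
- r.sign_off(): hands the job in; it is judged then, once.
The state is a dict: "clock": time; "qpos": joint angles; "qvel": joint speeds; "joint_efforts": joint torques, N m; "eef_pos": TCP position; "tcp_rot": TCP orientation; "contact_force": force on the tool from outside, world axes, zero at the start; "wrist_torque": the same for the moment, N m; "opening": opening from 0.0 (shut) to 1.0 (fully open); "grasp_force": force on a finger pad.
Only numpy, scipy, OpenCV 4.12 (cv2) and the standard library are available. Lean on these libraries where they do the work, as an engineer would, in place of code of your own. Each camera call takes 0.05 s, during which the arm holds its last target. There are 200 camera calls.

## Task

Put each connector sample lying on the bench into the carousel compartment with the dot of its own colour, turning the clear dial cover by its orange knob so that the opening comes over each compartment in turn. When all are in, turn the cover back fully to its stop, so that the opening is over the solid sector and the two hasp ears lie over each other, then lock it: lower the T-key through both slots and give it a quarter turn so that it cannot be pulled out, and let go. Do not disturb the tape roll, the wire spool and the bottle.

Things in the scene. Friction and masses are not known exactly. Their poses are not given: they have to be found in the camera images.
- carousel: Fixed grey round carousel, 280 mm across, walls 52 mm high; origin on its axis at bench level, z up. A solid filled sector (72 degrees) is centred on its +y; four open compartments are centred 72, 144, 216, 288 degrees counterclockwise (from above) from +y: floor 6 mm above the bench, 26 to 133 mm from the axis, parted by 4 mm walls. A steel hasp ear sticks out along its -y.
- cover (a joint): Turn (rad) of the clear dial cover about the carousel axis, counterclockwise from above, 0 to 5.03 between stops. 0 = shut: opening over the solid sector, cover ear over base ear; 72, 144, 216, 288 degrees = opening over a compartment. Light friction (0.07 N m), stays where left. Disc 139 mm radius, 54 to 59 mm above the bench, with one black-edged 68 degree opening from 34 mm radius outward.
- cover_knob (a point): Point on the axis of the orange knob, an upright round post 24 mm in diameter and 34 mm tall fixed on the cover (top 93 mm above the bench); the point is 76 mm above the bench, 95 mm from the carousel axis, 90 degrees clockwise (from above) from the middle of the opening.
- cover_opening (a point): Middle of the cover's opening, 85 mm from the carousel axis, at the cover's top face (59 mm above the bench). Across the disc from it the cover's yellow hasp ear (44 mm wide, 54 to 59 mm above the bench) reaches 192 mm from the axis and turns with the cover.
- lock_slot (a point): Centre of the slot in the fixed steel hasp ear, at its top face, 51 mm above the bench, 163 mm from the axis along the carousel's -y. Ear 44 mm wide, 5 mm thick, open below. Slot 34 mm long radially (along the carousel's y), 13 mm wide, right through. With the cover at 0 an equal slot in the yellow cover ear (top 59 mm above the bench) lies exactly above.
- t_key: Loose T-key, 63 mm tall, 90 g, standing in its holder; origin at its underside's centre, z up the stem. From below: toggle bar 28 (its x) x 8 x 8 mm; stem 8 mm thick, from 8 to 24 mm up; collar 26 mm across, 24 to 29 mm; neck; handle. Toggle and handle are parallel. Let down through both slots its collar rests on the cover ear (origin 35 mm above the bench). Turn it either way to lock.
- key_handle (a point): Middle of the T-key's red handle bar, 53 mm above the key's origin; the bar is 56 mm long (key's x), 12 mm thick (y) and 20 mm high.
- key_holder: Fixed black block 80 x 50 x 30 mm with a pocket 35 x 15 mm (long along its x) in which the T-key stands loosely, collar on the block's top; origin at the centre of its underside. The key starts with its x along the block's x.
- sample_red: Loose red connector housing, a block 66 mm (x) x 30 mm (y) x 26 mm (z), about 45 g, lying flat on the bench; origin at the centre of its underside. Not always present.
- sample_yellow: Loose yellow connector housing, a block 66 mm (x) x 30 mm (y) x 26 mm (z), about 45 g, lying flat on the bench; origin at the centre of its underside. Not always present.
- sample_blue: Loose blue connector housing, a block 66 mm (x) x 30 mm (y) x 26 mm (z), about 45 g, lying flat on the bench; origin at the centre of its underside. Not always present.
- sample_white: Loose white connector housing, a block 66 mm (x) x 30 mm (y) x 26 mm (z), about 45 g, lying flat on the bench; origin at the centre of its underside. Not always present.
- dot_red: Flat red colour dot, 72 mm across, on the floor of one carousel compartment, its centre 85 mm from the carousel axis and 6 mm above the bench; which compartment has which colour varies.
- dot_yellow: Flat yellow colour dot, 72 mm across, on the floor of one carousel compartment, its centre 85 mm from the carousel axis and 6 mm above the bench; which compartment has which colour varies.
- dot_blue: Flat blue colour dot, 72 mm across, on the floor of one carousel compartment, its centre 85 mm from the carousel axis and 6 mm above the bench; which compartment has which colour varies.
- dot_white: Flat white colour dot, 72 mm across, on the floor of one carousel compartment, its centre 85 mm from the carousel axis and 6 mm above the bench; which compartment has which colour varies.
- tape_roll: Bystander: roll of tape lying flat, 90 mm across, 24 mm high; origin at the centre of its underside.
- wire_spool: Bystander: copper wire spool 76 mm across, 56 mm high; origin at the centre of its underside.
- flux_bottle: Bystander: white bottle with red cap, 48 mm across, 90 mm high; origin at the centre of its underside.
Things that resemble listed ones, but are neither listed nor needed, are in the scene too. What is shaped like the sample_red but black or turquoise is not meant.

How it is judged (in metres and radians):
On the way, in this order (a step that is already met when the one before it is completed fails the run):
1. every sample present lies in the compartment with the dot of its colour (horizontal distance between sample_red and dot_red below 0.055 m and height (world z) of each of sample_red, sample_yellow, sample_blue, sample_white below 0.04 m and linear speed of each of sample_red, sample_yellow, sample_blue, sample_white below 0.03 m/s and horizontal distance between sample_yellow and dot_yellow below 0.055 m and horizontal distance between sample_blue and dot_blue below 0.055 m and horizontal distance between sample_white and dot_white below 0.055 m), for 0.2 s.
2. the cover is turned back to its stop, opening over the solid sector (value of joint cover below 0.03 rad), for 0.2 s.
3. the T-key is through both hasp slots and a quarter turn round (horizontal distance between t_key and lock_slot below 0.017 m and z of t_key in the frame of lock_slot between -0.024 and -0.008 m and angle between t_key's own z axis and vertical below 0.2 rad and angle between the x axis of t_key and the y axis of carousel, either way round above 1.2 rad), for 0.2 s.
At the end, for the whole second after the job is handed in: Each sample present rests in its colour's compartment (within 55 mm of the dot's centre, below the cover); the cover is within 0.04 rad of its stop; the T-key stands through both hasp slots, toggle below the base ear, within 20 degrees of a quarter turn, at rest (all of step 1 and all of step 3 and value of joint cover below 0.04 rad and linear speed of t_key below 0.02 m/s); the robot touches nothing.
It fails at once if the tape roll is pushed more than 30 mm from its place (distance of tape_roll from where it was at the start of the episode above 0.03 m).
It fails at once if the wire spool is pushed more than 30 mm from its place (distance of wire_spool from where it was at the start of the episode above 0.03 m).
It fails at once if the bottle is pushed more than 30 mm from its place (distance of flux_bottle from where it was at the start of the episode above 0.03 m).
Of sample_red, sample_yellow, sample_blue, sample_white only 3 to 4 are there at a start; the rules pass over those that are not, and their reading is None.
At some moment in a run one of sample_red, sample_yellow, sample_blue, sample_white may be knocked a few centimetres aside while the robot is not near it.
It also fails if it takes over 210 s, if anything falls off the work surface, if the arm or the gripper's body presses on something with over 40 N, if the wrist force passes 120 N, or if a joint passes its speed limit or range.

## Working session

There is one attempt and no reset: what is moved stays moved. The work goes in short steps, Python scripts to look and compute and a shell command to move; the robot and the scene stay as the last step left them, time stands still between calls to the robot, and variables do not carry over. Pictures are saved under pics/ and viewed, at most 14 in all, crops included, and the job is handed in when it is done.

```bash
ls; mkdir -p pics; python3 - <<'E'
from rig import r, grab_frame
import cv2, numpy as np
print(r.sense())
for n in ["scene","top"]:
    f=grab_frame(n); cv2.imwrite(f"pics/{n}0.png",f["pixels"][:,:,::-1]); np.savez(f"/tmp/{n}0.npz",**f)
    print(n,f["vertical_fov"],f["cx"],f["cy"],np.round(f["cam_to_world"],3).tolist())
E
```

```text
pics
{'clock': 0.0, 'qpos': array([-1.34737542e+00,  3.53636665e-01,  1.63416644e+00,  3.49058584e-06,
        1.15518952e+00, -2.40766191e-03]), 'qvel': array([-4.77167791e-04,  1.53830025e-03, -1.88990913e-03,  2.32074657e-03,
        4.66256057e-04,  4.43831849e-05]), 'joint_efforts': array([ 9.32535731e-04, -6.05252624e+01, -3.42071199e+01,  3.48791605e-05,
        9.49213689e-03, -2.19747608e-05]), 'eef_pos': array([ 139.84056847, -608.68252198,  252.55500834]), 'tcp_rot': array([-3.14019270e+00, -6.56209875e-06,  2.25827152e-01]), 'contact_force': array([0.55390126, 0.50710968, 0.99984098]), 'wrist_torque': array([-0.03598497,  0.0125597 , -0.03006377]), 'grasp_force': 0.0, 'opening': 1.0004363719558755}
scene 48.47401632919252 313.65152947204575 238.28611152348492 [[-0.192, 0.659, -0.727, 1421.674], [0.981, 0.123, -0.148, 203.561], [-0.008, -0.742, -0.67, 819.427], [0.0, 0.0, 0.0, 1.0]]
top 44.16307847269875 308.208025280795 237.32381715768142 [[-0.008, -0.997, 0.078, 499.341], [-1.0, 0.009, 0.006, 9.388], [-0.006, -0.078, -0.997, 1332.449], [0.0, 0.0, 0.0, 1.0]]
```

View pics/top0.png

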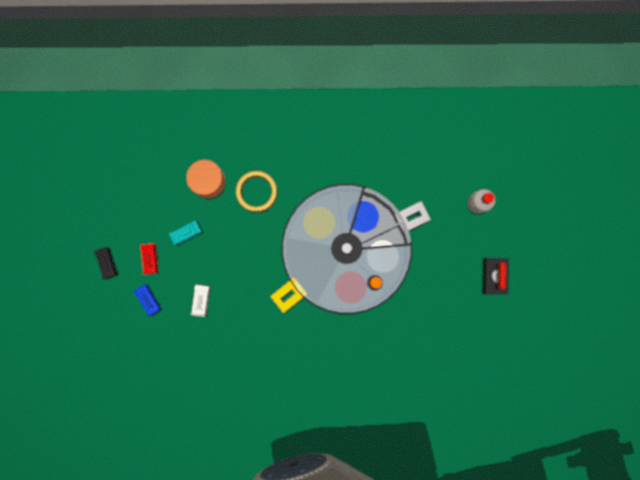

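View pics/scene0.png

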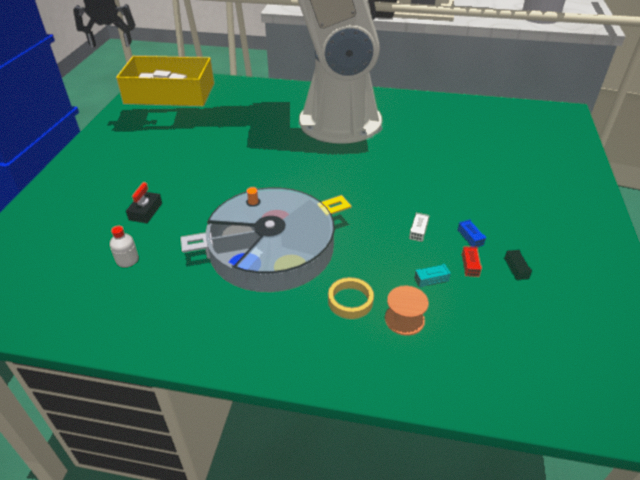

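The top view shows samples red (149,259), blue (147,300) and white (200,301). The lookalikes are black (106,263) and turquoise (185,233), and there is no yellow sample. The dots are yellow (319,222), blue (364,216), white (382,255) and red (350,288). The orange knob is at (375,283), the steel ear at (414,216), the yellow ear at (288,296), and the key in its holder at (496,276).

```bash
cat > h.py <<'E'
import numpy as np, cv2
from rig import r, grab_frame
def ray(f,uv,z):
    """pixels -> world points on plane z (pinhole views)"""
    uv=np.atleast_2d(uv).astype(float); F=240/np.tan(np.radians(f["vertical_fov"]/2)); T=np.asarray(f["cam_to_world"])
    d=np.c_[(uv[:,0]-f["cx"])/F,(uv[:,1]-f["cy"])/F,np.ones(len(uv))]@T[:3,:3].T
    return T[:3,3]+d*((z-T[2,3])/d[:,2])[:,None]
def blobs(mask,amin=40):
    n,l,s,c=cv2.connectedComponentsWithStats(mask.astype(np.uint8))
    return [(i,s[i],c[i],l==i) for i in range(1,n) if s[i][4]>=amin]
def hsv(f): return cv2.cvtColor(f["pixels"],cv2.COLOR_RGB2HSV).astype(int)
E
python3 - <<'E'
from h import *
f=dict(np.load('/tmp/top0.npz')); h=hsv(f); H,S,V=h[...,0],h[...,1],h[...,2]
for p in [(149,259),(147,300),(200,301),(319,222),(364,216),(382,255),(350,288),(375,283),(288,296),(405,219),(330,270),(503,276),(250,350),(410,222),(300,250)]:
    print(p,h[p[1],p[0]],f["z_map"][p[1],p[0]])
im=f["pixels"][:,:,::-1][170:330,80:520]
a=cv2.resize(im[:,180:],None,fx=3,fy=3,interpolation=cv2.INTER_CUBIC); cv2.imwrite('pics/crop1.png',a)
a=cv2.resize(im[:,:160],None,fx=3.5,fy=3.5,interpolation=cv2.INTER_CUBIC); cv2.imwrite('pics/crop2.png',a)
E
```

```text
(149, 259) [  1 228 177] 1299.4316
(147, 300) [113 207 166] 1303.4462
(200, 301) [ 23  21 209] 1296.99
(319, 222) [ 30  67 183] 1278.6433
(364, 216) [113 202 227] 1334.9235
(382, 255) [103  18 193] 1276.4626
(350, 288) [176  62 177] 1262.6123
(375, 283) [ 16 244 241] 1234.8092
(288, 296) [ 78 239 115] 1324.6271
(405, 219) [ 12   6 205] 1288.9646
(330, 270) [101  33 162] 1273.3024
(503, 276) [  4 244 222] 1257.7173
(250, 350) [ 77 232 113] 1317.5994
(410, 222) [  0   6 212] 1282.3314
(300, 250) [ 96  30 161] 1270.2524
```

View pics/crop1.png

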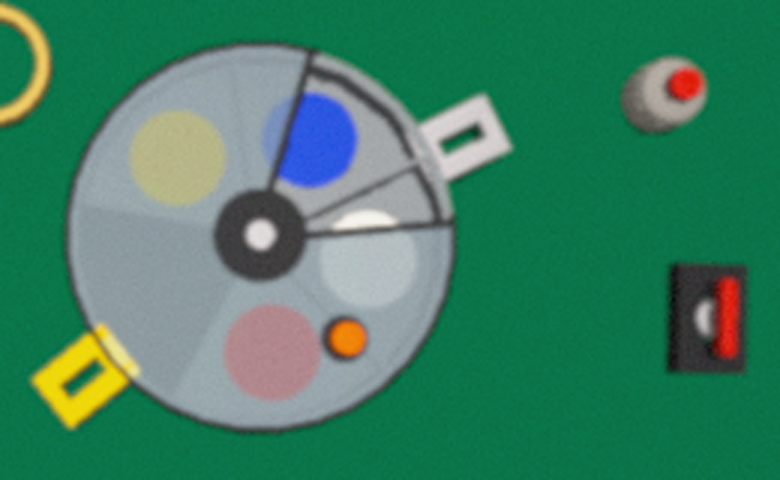

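View pics/crop2.png

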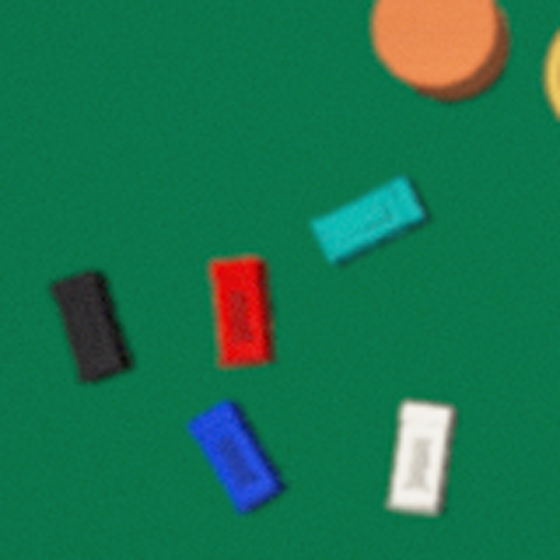

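The enlarged crops confirm five blocks: red at crop (241,312), blue at (236,456), white at (421,457), plus black at (90,326) and turquoise at (369,220). I'll use red, blue and white; black and turquoise are excluded by the task. The cover opening lies across the blue and white compartments.

```bash
cat > m.py <<'E'
from h import *
def near(m,p,rad):
    q=np.zeros(m.shape,np.uint8); cv2.circle(q,p,rad,1,-1); return m&(q>0)
def rect(f,m,z):
    c=max(cv2.findContours(m.astype(np.uint8),cv2.RETR_EXTERNAL,cv2.CHAIN_APPROX_NONE)[0],key=cv2.contourArea)[:,0]
    w=ray(f,c,z)[:,:2].astype(np.float32); (cx,cy),(a,b),t=cv2.minAreaRect(w)
    if a<b: t+=90;a,b=b,a
    t=(t+90)%180-90
    return round(cx,1),round(cy,1),round(a,1),round(b,1),round(t,1)
def sample_masks(h):
    H,S,V=h[...,0],h[...,1],h[...,2]
    return dict(red=((H<8)|(H>172))&(S>150)&(V>90),blue=(H>105)&(H<122)&(S>130),white=(S<60)&(V>150))
E
python3 - <<'E'
from m import *
f=dict(np.load('/tmp/top0.npz')); h=hsv(f); H,S,V=h[...,0],h[...,1],h[...,2]
sm=sample_masks(h)
for n,p in dict(red=(149,259),blue=(147,300),white=(200,301)).items(): print(n,rect(f,near(sm[n],p,22),20))
print('handle',rect(f,near(sm['red'],(503,276),22),68))
print('holder',rect(f,near((V<90)&(S<120)|sm['red'],(495,276),26),30))
print('bottle',ray(f,(481,201),45)[0])
dots=dict(red=(72,near((S>45)&((H>165)|(H<8)),(350,288),20)),white=(144,near((S<24)&(V>182),(382,255),17)),
 blue=(216,near((S>90)&(H>105)&(H<122),(364,216),20)),yellow=(288,near((S>48)&(H>20)&(H<45),(319,222),20)))
P=[];Q=[]
for n,(a,m) in dots.items():
    c=max(cv2.findContours(m.astype(np.uint8),0,1)[0],key=cv2.contourArea); (u,v),rad=cv2.minEnclosingCircle(c)
    w=ray(f,(u,v),6)[0,:2]; print(n,(u,v),rad,w); P.append(w); t=np.radians(90+a); Q.append([85*np.cos(t),85*np.sin(t)])
# circle edge: hub
hub=near(V<110,(347,248),18); c=max(cv2.findContours(hub.astype(np.uint8),0,1)[0],key=cv2.contourArea); u=cv2.minEnclosingCircle(c);print('hub',u,ray(f,u[0],60)[0])
def fit(P,Q):
    P,Q=np.array(P)@[1,1j],np.array(Q)@[1,1j]; A=np.c_[Q,np.ones(len(Q))]; s=np.linalg.lstsq(A,P,rcond=None)[0]
    return abs(s[0]),np.degrees(np.angle(s[0])),s[1],np.abs(A@s-P)
print(fit(P,Q)); print('no white',fit([P[i] for i in(0,2,3)],[Q[i] for i in(0,2,3)]))
kn=near((H>10)&(H<22)&(S>200)&(V>180),(375,283),12); c=max(cv2.findContours(kn.astype(np.uint8),0,1)[0],key=cv2.contourArea);u=cv2.minEnclosingCircle(c);print('knob',u,ray(f,u[0],93)[0])
# slot in steel ear: hole (green) surrounded; yellow slot
for nm,m,p,z in (('steel',(S>120)&(H>60)&(H<95),(414,216),51),('yel',(S>120)&(H>60)&(H<95),(287,296),59)):
    for i,s,c,k in blobs(near(m,p,26),15):
        w=rect(f,k,z); print(nm,s,c,w)
E
```

```text
red (558.3, 371.9, 66.2, 32.4, 7.1)
blue (467.2, 373.8, 67.0, 31.3, 31.2)
white (465.2, 258.4, 68.1, 31.7, -7.1)
handle (513.9, -395.5, 57.5, 16.2, -4.9)
holder (514.3, -393.1, 77.4, 54.8, -1.8)
bottle [ 677.17344319 -362.12094665   45.        ]
red (350.1851501464844, 287.01519775390625) 15.349418640136719 [491.60513468 -75.78071195]
white (382.2530822753906, 255.956787109375) 16.03838348388672 [ 560.40167239 -148.58444417]
blue (363.0, 216.5) 16.007909774780273 [ 649.74673922 -106.81747019]
yellow (318.5, 222.1666717529297) 15.175003051757812 [637.78995884  -6.40502954]
hub ((347.9375, 247.9375), 17.062713623046875) [575.81588282 -68.6217006   60.        ]
(np.float64(0.9998353019229951), np.float64(25.195606324284064), np.complex128(575.8410307264991-65.17181219128634j), array([0.08852336, 0.49634895, 0.89769529, 0.59466212]))
no white (np.float64(1.0009022484142254), np.float64(25.085509133625006), np.complex128(575.6543642896564-65.1630054285646j), array([0.39740687, 0.64301783, 0.64301783]))
knob ((375.5, 282.25), 5.273855686187744) [ 501.59822593 -123.15300407   93.        ]
steel [ 393  190   48   53 1072] [420.38246269 213.1016791 ] (651.0, -226.6, 112.9, 85.2, 25.4)
steel [408 213  11   7  31] [413.         216.19354839] (644.3, -211.9, 25.5, 4.9, -63.9)
yel [ 261  271   51   52 1061] [281.91517436 300.19509896] (466.3, 72.9, 110.2, 85.3, 38.8)
yel [283 291  10  10  34] [287.41176471 295.64705882] (474.3, 62.6, 25.7, 5.5, -50.7)
```

```bash
python3 -m inch '[[0,0,0.036,0,0,0,0.3],[0,0,0.036,0,0,0,0.3],[0,0,0,0,0,0,0.3]]' 20
python3 -m inch '[[0,0,0,0.603,-0.809,0.154,0.3],[0,0,0,0.603,-0.809,0.154,0.3],[0,0,0,0.603,-0.809,0.154,0.3],[0,0,0,0.603,-0.809,0.154,0.3],[0,0,0,0.603,-0.809,0.154,0.3],[0,0,0,0.603,-0.809,0.154,0.3],[0,0,0,0.603,-0.809,0.154,0.3],[0,0,0,0.603,-0.809,0.154,0.3]]'
python3 -m inch '[[0,0,0,0.603,-0.809,0.154,0.3],[0,0,0,0.603,-0.809,0.154,0.3],[0,0,0,0.603,-0.809,0.154,0.3],[0,0,0,0.603,-0.809,0.154,0.3],[0,0,0,0.603,-0.809,0.154,0.3],[0,0,0,0.603,-0.809,0.154,0.3],[0,0,0,0.603,-0.809,0.154,0.3],[0,0,0,0.603,-0.809,0.154,0.3]]'
```

```text
clock: 0.35
eef_pos: [139.9, -608.9, 252.9]
tcp_rot: [-3.141, 0.0, -0.006]
contact_force: [0.4, 0.1, 0.2]
opening: 0.7
grasp_force: 0.0
clock: 1.02
eef_pos: [261.1, -446.2, 222.2]
tcp_rot: [-3.141, 0.0, 0.004]
contact_force: [-0.8, 0.1, -0.8]
opening: 0.701
grasp_force: 0.0
clock: 1.68
eef_pos: [381.8, -284.5, 191.5]
tcp_rot: [-3.142, 0.0, 0.004]
contact_force: [-0.1, 0.1, 0.6]
opening: 0.706
grasp_force: 0.0
```

```bash
python3 -m inch '[[0,0,0,0.603,-0.809,0.3,0.3],[0,0,0,0.603,-0.809,0.3,0.3],[0,0,0,0.603,-0.809,0.3,0.3],[0,0,0,0.603,-0.809,0.3,0.3],[0,0,0,0.603,-0.809,0.3,0.3],[0,0,0,0.603,-0.809,0.3,0.3],[0,0,0,0.603,-0.809,0.3,0.3],[0,0,0,0.603,-0.809,0.3,0.3]]'
python3 - <<'E'
from m import *
f=grab_frame("wrist"); cv2.imwrite('pics/w1.png',f["pixels"][:,:,::-1]); print(r.sense()["eef_pos"],f["vertical_fov"],f["cx"],f["cy"])
E
```

```text
clock: 2.35
eef_pos: [502.5, -122.7, 131.2]
tcp_rot: [-3.142, 0.0, 0.004]
contact_force: [0.4, 0.4, -0.4]
opening: 0.702
grasp_force: 0.0
[ 504.4484789  -120.17151906  130.24737177] 65.70646984690485 321.01819205861267 240.04920030433064
```

View pics/w1.png

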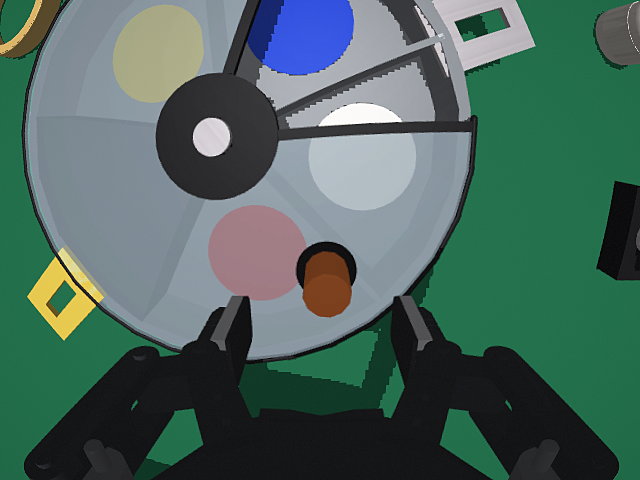

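The wrist view shows the knob at (327,285), centred between the fingers, and the opening over blue and part of white. I'll correct by about 3 mm, go down and grip.

```bash
python3 -m inch '[[0,0,0,-0.11,0.12,0.6,0.4],[0,0,0,0,0,0.6,0.4],[0,0,0,0,0,0.45,0.4],[0,0,0,0,0,0,0.4],[0,0,0,0,0,0,1],[0,0,0,0,0,0,1],[0,0,0,0,0,0,1],[0,0,0,0,0,0,1]]' 20
```

```text
clock: 3.07
eef_pos: [499.8, -127.1, 91.2]
tcp_rot: [3.141, -0.002, -0.0]
contact_force: [0.9, -0.0, -0.1]
opening: 0.273
grasp_force: 20.8
```

```bash
python3 -m inch '[[0,0,0,0.25,0.24,0,1],[0,0,0,0.25,0.24,0,1],[0,0,0,0.28,0.19,0,1],[0,0,0,0.28,0.19,0,1],[0,0,0,0,0,0,1],[0,0,0,0,0,0,1],[0,0,0,0,0,0,1]]' 20
python3 - <<'E'
from m import *
print(r.sense()["eef_pos"])
f=grab_frame("wrist"); cv2.imwrite('pics/w2.png',f["pixels"][:,:,::-1])
f=grab_frame("top"); np.savez('/tmp/t.npz',**f); cv2.imwrite('pics/t2.png',cv2.resize(f["pixels"][150:350,230:530,::-1],None,fx=2.5,fy=2.5))
E
```

```text
clock: 3.65
eef_pos: [526.1, -148.6, 90.9]
tcp_rot: [3.141, -0.001, -0.001]
contact_force: [0.2, -0.2, 3.9]
opening: 0.268
grasp_force: 21.3
[ 526.14250416 -148.62219775   90.90619092]
```

View pics/t2.png

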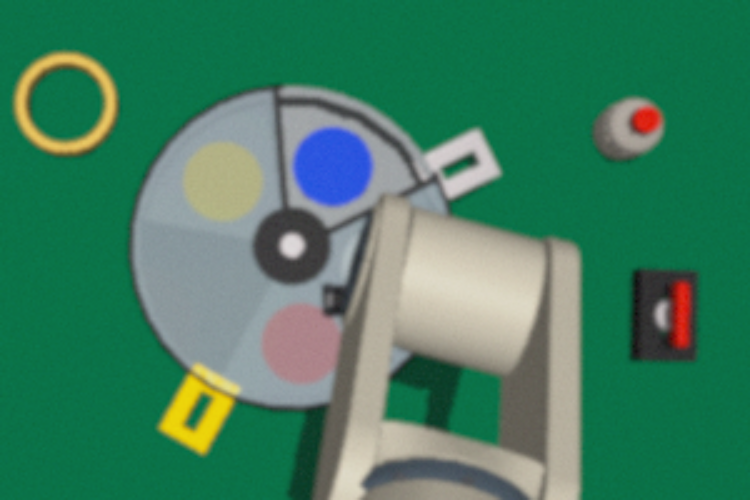

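The top view shows the opening squarely over the blue compartment at (333,167). I'll release and go to the blue sample.

```bash
cat >> m.py <<'E'
def wray(f,uv,z):
    uv=np.atleast_2d(uv).astype(float); F=240/np.tan(np.radians(f["vertical_fov"]/2)); T=np.asarray(f["cam_to_world"])
    p=uv-[f["cx"],f["cy"]]; rr=np.hypot(*p.T)+1e-9; th=rr/F
    d=np.c_[p*(np.sin(th)/rr)[:,None],np.cos(th)]@T[:3,:3].T
    return T[:3,3]+d*((z-T[2,3])/d[:,2])[:,None]
def wsample(f,name,z=26,lo=500):
    m=sample_masks(hsv(f))[name].astype(np.uint8)
    out=[]
    for c in cv2.findContours(m,0,cv2.CHAIN_APPROX_NONE)[0]:
        if cv2.contourArea(c)<lo: continue
        w=wray(f,c[:,0],z)[:,:2].astype(np.float32); (x,y),(a,b),t=cv2.minAreaRect(w)
        if a<b: a,b,t=b,a,t+90
        out.append([round(float(v),1) for v in (x,y,a,b,(t+90)%180-90)])
    return out
E
python3 -m inch '[[0,0,0,0,0,0,0.6],[0,0,0,0,0,0,0.4],[0,0,0,0,0,-0.6,0.3],[0,0,0,0,0,-0.8,0.3],[0,0,0,0,0,-0.9,0.3],[0,0,0,0,0,-0.9,0.3]]'
python3 -m inch '[[0,0,0,-0.098,-0.87,0,0.3],[0,0,0,-0.098,-0.87,0,0.3],[0,0,0,-0.098,-0.87,0,0.3],[0,0,0,-0.098,-0.87,0,0.3],[0,0,0,-0.098,-0.87,0,0.3],[0,0,0,-0.098,-0.87,0,0.3],[0,0,0,-0.098,-0.87,0,0.3],[0,0,0,-0.098,-0.87,0,0.3]]'
python3 -m inch '[[0,0,0,-0.098,-0.87,0,0.3],[0,0,0,-0.098,-0.87,0,0.3],[0,0,0,-0.098,-0.87,0,0.3],[0,0,0,-0.098,-0.87,0,0.3],[0,0,0,-0.098,-0.87,0,0.3],[0,0,0,-0.098,-0.87,0,0.3],[0,0,0,-0.098,-0.87,0,0.3],[0,0,0,-0.098,-0.87,0,0.3]]' | grep eef
python3 -m inch '[[0,0,0,-0.098,-0.87,0,0.3],[0,0,0,-0.098,-0.87,0,0.3],[0,0,0,-0.098,-0.87,0,0.3],[0,0,0,-0.098,-0.87,0,0.3],[0,0,0,-0.098,-0.87,0,0.3],[0,0,0,-0.098,-0.87,0,0.3],[0,0,0,-0.098,-0.87,0,0.3],[0,0,0,-0.098,-0.87,0,0.3]]' | grep eef
python3 -m inch '[[0,0,-0.0347,0,0,0,0.3],[0,0,-0.0347,0,0,0,0.3],[0,0,-0.0347,0,0,0,0.3],[0,0,-0.0347,0,0,0,0.3],[0,0,-0.0347,0,0,0,0.3],[0,0,0,0,0,0,0.3],[0,0,0,0,0,0,0.3]]'
python3 - <<'E'
from m import *
f=grab_frame("wrist"); cv2.imwrite('pics/w3.png',f["pixels"][:,:,::-1])
for n in ('red','blue','white'): print(n,wsample(f,n))
E
```

```text
clock: 4.25
eef_pos: [524.8, -148.2, 170.7]
tcp_rot: [-3.141, 0.002, -0.0]
contact_force: [0.5, 0.5, -0.7]
opening: 0.703
grasp_force: 0.0
clock: 4.92
eef_pos: [505.4, 26.6, 170.1]
tcp_rot: [3.141, 0.001, -0.0]
contact_force: [0.8, 0.3, 0.3]
opening: 0.705
grasp_force: 0.0
eef_pos: [485.9, 200.5, 170.1]
eef_pos: [466.4, 374.4, 170.0]
clock: 6.83
eef_pos: [466.8, 373.4, 170.1]
tcp_rot: [3.141, 0.001, 0.541]
contact_force: [-0.6, 0.5, 0.3]
opening: 0.7
grasp_force: 0.0
red [[558.0, 372.6, 65.4, 31.4, 6.3]]
blue [[469.0, 374.8, 68.6, 29.0, 30.8], [496.3, 722.1, 63.0, 35.6, 38.0]]
white [[479.4, -76.1, 258.4, 73.0, 62.3], [476.0, 261.6, 47.2, 38.7, -9.9]]
```

View pics/w3.png

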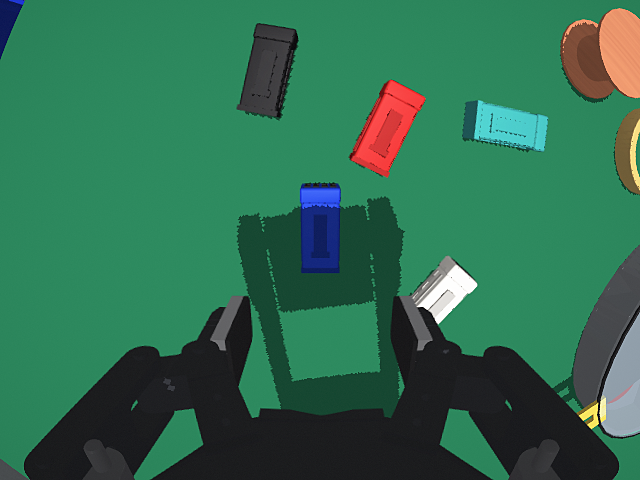

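The blue sample is centred below the fingers at (320,230), and red and white are undisturbed. I'll go down and grip.

```bash
python3 -m inch '[[0,0,0,0.03,0,0.82,0.3],[0,0,0,0,0,0.82,0.3],[0,0,0,0,0,0.82,0.3],[0,0,0,0,0,0.82,0.3],[0,0,0,0,0,0.82,0.3],[0,0,0,0,0,0.82,0.3],[0,0,0,0,0,0.82,0.3],[0,0,0,0,0,0,0.3]]' 40
python3 -m inch '[[0,0,0,0,0,0,1],[0,0,0,0,0,0,1],[0,0,0,0,0,0,1],[0,0,0,0,0,0,1]]' 40
python3 -m inch '[[0,0,0,0,0,-0.4,1],[0,0,0,0,0,-0.9,1],[0,0,0,0,0,-0.9,1],[0,0,0,0,0,-0.9,1],[0,0,0,0,0,-0.9,1],[0,0,0,0,0,-0.9,1],[0,0,0,0,0,-0.7,1]]'
```

```text
clock: 7.55
eef_pos: [465.7, 372.3, 23.4]
tcp_rot: [3.141, 0.006, 0.542]
contact_force: [-0.3, -1.8, 0.1]
opening: 0.7
grasp_force: 0.0
clock: 7.88
eef_pos: [468.5, 374.6, 28.4]
tcp_rot: [-3.141, -0.002, 0.544]
contact_force: [0.6, 0.6, -0.3]
opening: 0.344
grasp_force: 40.3
clock: 8.47
eef_pos: [468.1, 374.4, 170.3]
tcp_rot: [-3.141, -0.003, 0.544]
contact_force: [0.3, 1.4, -1.0]
opening: 0.337
grasp_force: 40.3
```

```bash
python3 -m inch '[[0,0,0.0346,0,0,0,1],[0,0,0.0346,0,0,0,1],[0,0,0.0346,0,0,0,1],[0,0,0.0346,0,0,0,1],[0,0,0.0346,0,0,0,1],[0,0,0,0,0,0,1]]' |grep -E "rot"
python3 -m inch '[[0,0,0,0.303,0.801,0,1],[0,0,0,0.303,0.801,0,1],[0,0,0,0.303,0.801,0,1],[0,0,0,0.303,0.801,0,1],[0,0,0,0.303,0.801,0,1],[0,0,0,0.303,0.801,0,1],[0,0,0,0.303,0.801,0,1],[0,0,0,0.303,0.801,0,1]]' | grep eef
python3 -m inch '[[0,0,0,0.303,0.801,0,1],[0,0,0,0.303,0.801,0,1],[0,0,0,0.303,0.801,0,1],[0,0,0,0.303,0.801,0,1],[0,0,0,0.303,0.801,0,1],[0,0,0,0.303,0.801,0,1],[0,0,0,0.303,0.801,0,1],[0,0,0,0.303,0.801,0,1]]' | grep eef
python3 -m inch '[[0,0,0,0.303,0.801,0,1],[0,0,0,0.303,0.801,0,1],[0,0,0,0.303,0.801,0,1],[0,0,0,0.303,0.801,0,1],[0,0,0,0.303,0.801,0,1],[0,0,0,0.303,0.801,0,1],[0,0,0,0.303,0.801,0,1],[0,0,0,0.303,0.801,0,1]]' | grep eef
python3 -m inch '[[0,0,0.032,0,0,0,1],[0,0,0.032,0,0,0,1],[0,0,0.032,0,0,0,1],[0,0,0.032,0,0,0,1],[0,0,0.032,0,0,0,1],[0,0,0,0,0,0,1],[0,0,0,0,0,0,1]]'
python3 - <<'E'
from m import *
f=grab_frame("wrist"); cv2.imwrite('pics/w4.png',f["pixels"][:,:,::-1])
E
```

```text
tcp_rot: [-3.141, -0.001, -0.004]
eef_pos: [528.8, 212.9, 167.9]
eef_pos: [589.6, 52.7, 167.9]
eef_pos: [650.4, -107.4, 167.9]
clock: 11.55
eef_pos: [650.1, -106.3, 167.6]
tcp_rot: [-3.141, -0.001, -0.496]
contact_force: [0.2, -0.5, -0.4]
opening: 0.341
grasp_force: 40.3
```

View pics/w4.png

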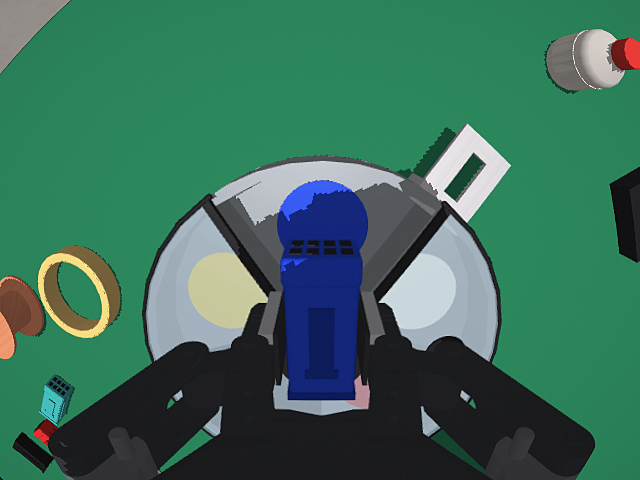

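The blue block lines up with the opening, with the blue dot directly behind it at (322,220). I'll lower and release.

```bash
python3 -m inch '[[0,0,0,0,0,0.9,1],[0,0,0,0,0,0.9,1],[0,0,0,0,0,0.9,1],[0,0,0,0,0,0.9,1],[0,0,0,0,0,0.8,1],[0,0,0,0,0,0.5,1],[0,0,0,0,0,0.3,1],[0,0,0,0,0,0,1]]'
python3 -m inch '[[0,0,0,0,0,0,0.45],[0,0,0,0,0,0,0.45],[0,0,0,0,0,0,0.45],[0,0,0,0,0,-0.4,0.45],[0,0,0,0,0,-0.8,0.45],[0,0,0,0,0,-0.9,0.45],[0,0,0,0,0,-0.9,0.45],[0,0,0,0,0,-0.9,0.45]]'
python3 -m inch '[[0,0,-0.032,0,0,-0.7,0.45],[0,0,-0.032,0,0,-0.7,0.45],[0,0,-0.032,0,0,0,0.45],[0,0,-0.032,0,0,0,0.45],[0,0,-0.032,0,0,0,0.45],[0,0,0,0,0,0,0.45]]'
```

```text
clock: 12.27
eef_pos: [649.4, -106.2, 35.7]
tcp_rot: [3.141, 0.002, -0.5]
contact_force: [0.3, 0.6, -1.1]
opening: 0.344
grasp_force: 40.4
clock: 12.93
eef_pos: [650.2, -106.4, 136.9]
tcp_rot: [-3.141, -0.001, -0.501]
contact_force: [0.3, 0.2, -0.5]
opening: 0.55
grasp_force: 0.0
clock: 13.43
eef_pos: [650.3, -106.4, 171.1]
tcp_rot: [3.141, -0.002, 0.006]
contact_force: [0.1, 0.3, 0.3]
opening: 0.546
grasp_force: 0.0
```

```bash
python3 -m inch '[[0,0,0,-0.81,0.28,0,0.35],[0,0,0,-0.81,0.28,0,0.35],[0,0,0,-0.81,0.28,0,0.35],[0,0,0,-0.81,0.28,0,0.35],[0,0,0,-0.81,0.28,0,0.35],[0,0,0,-0.81,0.28,0,0.35],[0,0,0,0,0,0,0.35],[0,0,0,0,0,0,0.35]]' 20
python3 - <<'E'
from m import *
f=grab_frame("wrist"); h=hsv(f); H,S,V=h[...,0],h[...,1],h[...,2]
m=(H>6)&(H<22)&(S>170)&(V>90)
for i,s,c,k in blobs(m,300): print(s,c,wray(f,c,85)[0])
E
```

```text
clock: 14.1
eef_pos: [528.2, -148.8, 170.4]
tcp_rot: [3.141, -0.001, -0.003]
contact_force: [0.3, -0.6, 0.4]
opening: 0.653
grasp_force: 0.0
[ 301  231   40   52 1671] [320.42848594 256.48892879] [ 531.14311228 -148.86105911   85.        ]
```

```bash
python3 -m inch '[[0,0,0,0.06,0,0.9,0.35],[0,0,0,0,0,0.9,0.35],[0,0,0,0,0,0.9,0.35],[0,0,0,0,0,0.4,0.35],[0,0,0,0,0,0.15,0.35],[0,0,0,0,0,0,1],[0,0,0,0,0,0,1],[0,0,0,0,0,0,1]]' 20
python3 -m inch '[[0,0,0,-0.326,-0.226,0,1],[0,0,0,-0.326,-0.226,0,1],[0,0,0,-0.272,-0.29,0,1],[0,0,0,-0.272,-0.29,0,1],[0,0,0,-0.206,-0.34,0,1],[0,0,0,-0.206,-0.34,0,1]]'
python3 -m inch '[[0,0,0,-0.13,-0.374,0,1],[0,0,0,-0.13,-0.374,0,1],[0,0,0,-0.05,-0.394,0,1],[0,0,0,-0.05,-0.394,0,1],[0,0,0,0.034,-0.396,0,1],[0,0,0,0.034,-0.396,0,1],[0,0,0,0,0,0,1],[0,0,0,0,0,0,1]]'
python3 - <<'E'
from m import *
f=grab_frame("top"); np.savez('/tmp/t.npz',**f); cv2.imwrite('pics/t3.png',cv2.resize(f["pixels"][150:350,230:530,::-1],None,fx=2.5,fy=2.5))
h=hsv(f); H,S,V=h[...,0],h[...,1],h[...,2]
print(rect(f,(H>22)&(H<32)&(S>200)&(V>150)&(np.arange(640)>230),59))
E
```

```text
clock: 14.82
eef_pos: [531.2, -148.6, 89.4]
tcp_rot: [3.141, -0.002, 0.001]
contact_force: [1.3, 1.2, -2.3]
opening: 0.274
grasp_force: 20.5
clock: 15.32
eef_pos: [487.6, -106.8, 89.0]
tcp_rot: [3.14, 0.003, 0.001]
contact_force: [-11.8, -12.2, 6.6]
opening: 0.272
grasp_force: 22.9
clock: 15.98
eef_pos: [481.7, -47.3, 88.9]
tcp_rot: [-3.141, 0.001, 0.002]
contact_force: [-6.0, 0.6, 6.7]
opening: 0.27
grasp_force: 22.9
(608.0, 93.4, 59.9, 44.2, 78.2)
```

View pics/t3.png

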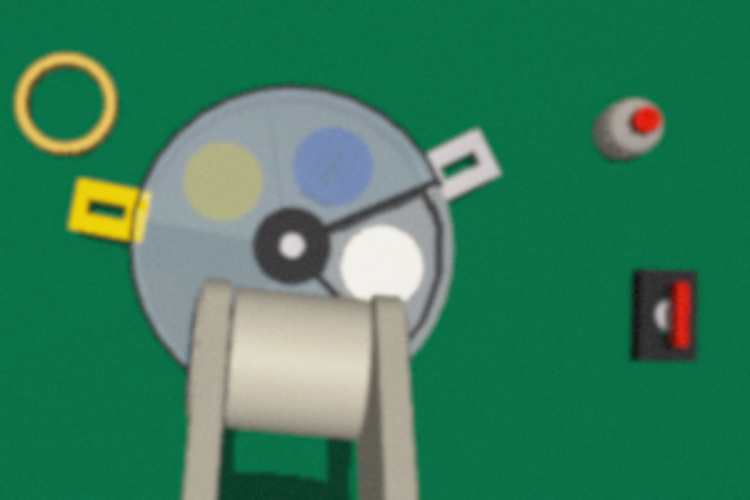

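The opening is over the white compartment at (382,265). Next I'll release and go to the white sample.

```bash
python3 -m inch '[[0,0,0,0,0,0,0.6],[0,0,0,0,0,0,0.4],[0,0,0,0,0,-0.5,0.3],[0,0,0,0,0,-0.9,0.3],[0,0,0,0,0,-0.9,0.3],[0,0,0,0,0,-0.9,0.3]]' 40 | grep -E "eef|open"
python3 -m inch '[[0,0,0,-0.047,-0.873,0,0.3],[0,0,0,-0.047,-0.873,0,0.3],[0,0,0,-0.047,-0.873,0,0.3],[0,0,0,-0.047,-0.873,0,0.3],[0,0,0,-0.047,-0.873,0,0.3],[0,0,0,-0.047,-0.873,0,0.3],[0,0,0,-0.047,-0.873,0,0.3]]' | grep eef
python3 -m inch '[[0,0,0,-0.047,-0.873,0,0.3],[0,0,0,-0.047,-0.873,0,0.3],[0,0,0,-0.047,-0.873,0,0.3],[0,0,0,-0.047,-0.873,0,0.3],[0,0,0,-0.047,-0.873,0,0.3],[0,0,0,-0.047,-0.873,0,0.3],[0,0,0,-0.047,-0.873,0,0.3]]' | grep eef
python3 -m inch '[[0,0,0.0198,0,0,0,0.3],[0,0,0.0198,0,0,0,0.3],[0,0,0,0,0,0,0.3],[0,0,0,0,0,0,0.3]]'
python3 - <<'E'
from m import *
f=grab_frame("wrist"); cv2.imwrite('pics/w5.png',f["pixels"][:,:,::-1])
for n in ('red','white'): print(n,wsample(f,n))
E
```

```text
eef_pos: [482.8, -47.9, 169.3]
opening: 0.698
eef_pos: [474.6, 106.1, 168.6]
eef_pos: [466.2, 259.1, 168.6]
clock: 18.03
eef_pos: [466.1, 258.0, 168.4]
tcp_rot: [-3.141, -0.001, -0.121]
contact_force: [0.3, -0.3, 0.3]
opening: 0.701
grasp_force: 0.0
red [[558.6, 366.4, 65.5, 37.1, 5.7]]
white [[469.6, 255.2, 63.6, 29.4, -7.6], [551.9, -6.8, 223.8, 107.2, -3.7]]
```

```bash
python3 -m inch '[[0,0,0,0.06,0.05,0.9,0.3],[0,0,0,0,0,0.9,0.3],[0,0,0,0,0,0.9,0.3],[0,0,0,0,0,0.9,0.3],[0,0,0,0,0,0.9,0.3],[0,0,0,0,0,0.7,0.3],[0,0,0,0,0,0.4,0.3],[0,0,0,0,0,0,0.3]]' 40 | grep eef
python3 -m inch '[[0,0,0,0,0,0,1],[0,0,0,0,0,0,1],[0,0,0,0,0,0,1],[0,0,0,0,0,0,1]]' 40
python3 -m inch '[[0,0,0,0,0,-0.4,1],[0,0,0,0,0,-0.9,1],[0,0,0,0,0,-0.9,1],[0,0,0,0,0,-0.9,1],[0,0,0,0,0,-0.9,1],[0,0,0,0,0,-0.9,1],[0,0,0,0,0,-0.8,1]]'
```

```text
eef_pos: [466.1, 255.7, 26.5]
clock: 19.08
eef_pos: [467.9, 257.0, 29.5]
tcp_rot: [-3.14, -0.002, -0.123]
contact_force: [-0.7, -0.4, 5.5]
opening: 0.342
grasp_force: 40.6
clock: 19.67
eef_pos: [467.1, 256.6, 173.3]
tcp_rot: [-3.141, -0.001, -0.123]
contact_force: [0.7, 1.4, -0.8]
opening: 0.339
grasp_force: 39.9
```

```bash
python3 -m inch '[[0,0,0,0.284,0.782,0,1],[0,0,0,0.284,0.782,0,1],[0,0,0,0.284,0.782,0,1],[0,0,0,0.284,0.782,0,1],[0,0,0,0.284,0.782,0,1],[0,0,0,0.284,0.782,0,1],[0,0,0,0.284,0.782,0,1]]' | grep eef
python3 -m inch '[[0,0,0,0.284,0.782,0,1],[0,0,0,0.284,0.782,0,1],[0,0,0,0.284,0.782,0,1],[0,0,0,0.284,0.782,0,1],[0,0,0,0.284,0.782,0,1],[0,0,0,0.284,0.782,0,1],[0,0,0,0.284,0.782,0,1]]' | grep eef
python3 -m inch '[[0,0,0,0.284,0.782,0,1],[0,0,0,0.284,0.782,0,1],[0,0,0,0.284,0.782,0,1],[0,0,0,0.284,0.782,0,1],[0,0,0,0.284,0.782,0,1],[0,0,0,0.284,0.782,0,1]]' | grep eef
python3 -m inch '[[0,0,-0.0369,0,0,0,1],[0,0,-0.0369,0,0,0,1],[0,0,-0.0369,0,0,0,1],[0,0,-0.0369,0,0,0,1],[0,0,-0.0369,0,0,0,1],[0,0,-0.0369,0,0,0,1],[0,0,-0.0369,0,0,0,1]]'| grep -E "eef|rot"
python3 -m inch '[[0,0,-0.0369,0,0,0,1],[0,0,-0.0369,0,0,0,1],[0,0,-0.0369,0,0,0,1],[0,0,-0.0369,0,0,0,1],[0,0,-0.0369,0,0,0,1],[0,0,-0.0369,0,0,0,1],[0,0,0,0,0,0,1],[0,0,0,0,0,0,1]]'
```

```text
eef_pos: [499.6, 113.6, 171.8]
eef_pos: [532.1, -28.3, 171.8]
eef_pos: [559.9, -149.9, 171.9]
eef_pos: [559.8, -148.9, 171.8]
tcp_rot: [3.141, -0.0, 0.694]
clock: 22.58
eef_pos: [559.9, -148.9, 171.5]
tcp_rot: [3.141, 0.0, 1.38]
contact_force: [0.0, -0.1, -0.1]
opening: 0.341
grasp_force: 39.9
```

```bash
python3 -m inch '[[0,0,0,0,0,0.9,1],[0,0,0,0,0,0.9,1],[0,0,0,0,0,0.9,1],[0,0,0,0,0,0.9,1],[0,0,0,0,0,0.9,1],[0,0,0,0,0,0.6,1],[0,0,0,0,0,0.3,1],[0,0,0,0,0,0,1]]'
python3 -m inch '[[0,0,0,0,0,0,0.45],[0,0,0,0,0,0,0.45],[0,0,0,0,0,0,0.45],[0,0,0,0,0,-0.4,0.45],[0,0,0,0,0,-0.8,0.45],[0,0,0,0,0,-0.9,0.45],[0,0,0,0,0,-0.9,0.45],[0,0,0,0,0,-0.9,0.45]]' | grep -E "eef|open"
python3 -m inch '[[0,0,0.0366,0,0,-0.7,0.45],[0,0,0.0366,0,0,-0.7,0.45],[0,0,0.0366,0,0,0,0.45],[0,0,0.0366,0,0,0,0.45],[0,0,0.0366,0,0,0,0.45],[0,0,0.0366,0,0,0,0.45]]' | grep -E "eef|rot"
python3 -m inch '[[0,0,0.0366,0,0,0,0.45],[0,0,0.0366,0,0,0,0.45],[0,0,0.0366,0,0,0,0.45],[0,0,0.0366,0,0,0,0.45],[0,0,0.0366,0,0,0,0.45],[0,0,0.0366,0,0,0,0.35],[0,0,0,0,0,0,0.35],[0,0,0,0,0,0,0.35]]' | grep -E "eef|rot"
```

```text
clock: 23.25
eef_pos: [559.1, -148.7, 35.1]
tcp_rot: [-3.139, -0.0, 1.38]
contact_force: [-0.3, 0.6, -0.2]
opening: 0.34
grasp_force: 41.8
eef_pos: [559.9, -149.0, 135.2]
opening: 0.547
eef_pos: [560.0, -149.0, 169.5]
tcp_rot: [3.141, -0.001, 0.688]
eef_pos: [560.0, -149.0, 169.0]
tcp_rot: [3.141, -0.001, 0.007]
```

```bash
python3 -m inch '[[0,0,0,-0.517,-0.677,0,0.35],[0,0,0,-0.517,-0.677,0,0.35],[0,0,0,-0.517,-0.677,0,0.35],[0,0,0,-0.517,-0.677,0,0.35],[0,0,0,-0.517,-0.677,0,0.35],[0,0,0,-0.517,-0.677,0,0.35],[0,0,0,0,0,0,0.35],[0,0,0,0,0,0,0.35]]' 20 | grep -E "eef"
python3 - <<'E'
from m import *
f=grab_frame("wrist"); h=hsv(f); H,S,V=h[...,0],h[...,1],h[...,2]
m=(H>6)&(H<22)&(S>170)&(V>90)
for i,s,c,k in blobs(m,300): print(s,c,wray(f,c,85)[0])
E
```

```text
eef_pos: [481.7, -47.2, 168.7]
[ 302  230   40   52 1697] [321.44725987 255.56334708] [485.7229696  -47.72953456  85.        ]
```

```bash
python3 -m inch '[[0,0,0,0.06,0,0.9,0.35],[0,0,0,0,0,0.9,0.35],[0,0,0,0,0,0.9,0.35],[0,0,0,0,0,0.4,0.35],[0,0,0,0,0,0.1,0.35],[0,0,0,0,0,0,1],[0,0,0,0,0,0,1],[0,0,0,0,0,0,1]]' 20 | grep -E "eef|open|force"
python3 -m inch '[[0,0,0,0.114,-0.38,0,1],[0,0,0,0.114,-0.38,0,1],[0,0,0,0.192,-0.348,0,1],[0,0,0,0.192,-0.348,0,1],[0,0,0,0.26,-0.302,0,1],[0,0,0,0.26,-0.302,0,1]]' | grep -E "eef|force"
python3 -m inch '[[0,0,0,0.316,-0.24,0,1],[0,0,0,0.316,-0.24,0,1],[0,0,0,0.36,-0.168,0,1],[0,0,0,0.36,-0.168,0,1],[0,0,0,0.386,-0.092,0,1],[0,0,0,0.386,-0.092,0,1],[0,0,0,0,0,0,1],[0,0,0,0,0,0,1]]' | grep -E "eef|force"
python3 - <<'E'
from m import *
f=grab_frame("top"); np.savez('/tmp/t.npz',**f); cv2.imwrite('pics/t4.png',cv2.resize(f["pixels"][130:350,80:530,::-1],None,fx=1.75,fy=1.75))
sm=sample_masks(hsv(f))['red']
for i,s,c,k in blobs(sm,60): print(s,rect(f,k,20))
E
```

```text
eef_pos: [484.3, -47.9, 89.3]
contact_force: [0.5, -0.7, 0.0]
opening: 0.271
grasp_force: 20.4
eef_pos: [511.9, 4.1, 89.0]
contact_force: [-1.7, -6.1, 3.9]
grasp_force: 21.0
eef_pos: [566.1, 28.5, 88.8]
contact_force: [1.0, -7.9, -0.4]
grasp_force: 21.6
[483 193  11  10  90] (688.4, -385.2, 22.5, 20.3, 89.5)
[141 244  16  30 412] (558.2, 371.7, 65.7, 31.3, 5.8)
[498 262   9  28 197] (514.4, -410.9, 59.6, 16.8, -4.9)
[344 272  22  31 520] (492.7, -86.2, 67.2, 44.2, 5.0)
```

View pics/t4.png

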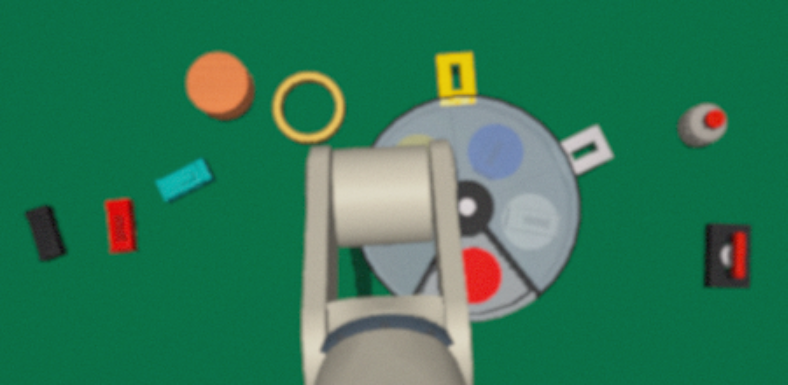

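The opening is over the red compartment at (475,275), and the red sample is still at (120,225). Now the red sample.

```bash
python3 -m inch '[[0,0,0,0,0,0,0.6],[0,0,0,0,0,0,0.4],[0,0,0,0,0,-0.5,0.3],[0,0,0,0,0,-0.9,0.3],[0,0,0,0,0,-0.9,0.3],[0,0,0,0,0,-0.9,0.3]]' 40 | grep -E "eef|open"
python3 -m inch '[[0,0,0,-0.021,-0.915,0,0.3],[0,0,0,-0.021,-0.915,0,0.3],[0,0,0,-0.021,-0.915,0,0.3],[0,0,0,-0.021,-0.915,0,0.3],[0,0,0,-0.021,-0.915,0,0.3],[0,0,0,-0.021,-0.915,0,0.3],[0,0,0,-0.021,-0.915,0,0.3]]' | grep eef
python3 -m inch '[[0,0,0,-0.021,-0.915,0,0.3],[0,0,0,-0.021,-0.915,0,0.3],[0,0,0,-0.021,-0.915,0,0.3],[0,0,0,-0.021,-0.915,0,0.3],[0,0,0,-0.021,-0.915,0,0.3],[0,0,0,-0.021,-0.915,0,0.3],[0,0,0,-0.021,-0.915,0,0.3],[0,0,0,-0.021,-0.915,0,0.3]]' | grep eef
python3 -m inch '[[0,0,-0.035,0,0,0,0.3],[0,0,0,0,0,0,0.3],[0,0,0,0,0,0,0.3],[0,0,0,0,0,0,0.3]]'
python3 - <<'E'
from m import *
f=grab_frame("wrist"); cv2.imwrite('pics/w6.png',f["pixels"][:,:,::-1])
print(wsample(f,'red'))
E
```

```text
eef_pos: [564.5, 29.5, 170.0]
opening: 0.697
eef_pos: [560.2, 190.8, 169.5]
eef_pos: [555.1, 373.8, 169.5]
clock: 29.77
eef_pos: [555.3, 371.8, 168.7]
tcp_rot: [-3.142, -0.0, 0.111]
contact_force: [-0.3, -0.0, -0.8]
opening: 0.701
grasp_force: 0.0
[[560.4, 371.5, 68.1, 28.8, 5.7]]
```

```bash
python3 -m inch '[[0,0,0,0.14,0.02,0.9,0.3],[0,0,0,0,0,0.9,0.3],[0,0,0,0,0,0.9,0.3],[0,0,0,0,0,0.9,0.3],[0,0,0,0,0,0.9,0.3],[0,0,0,0,0,0.7,0.3],[0,0,0,0,0,0.4,0.3],[0,0,0,0,0,0,0.3]]' 40 | grep eef
python3 -m inch '[[0,0,0,0,0,0,1],[0,0,0,0,0,0,1],[0,0,0,0,0,0,1],[0,0,0,0,0,0,1]]' 40
python3 -m inch '[[0,0,0,0,0,-0.4,1],[0,0,0,0,0,-0.9,1],[0,0,0,0,0,-0.9,1],[0,0,0,0,0,-0.9,1],[0,0,0,0,0,-0.9,1],[0,0,0,0,0,-0.9,1],[0,0,0,0,0,-0.8,1]]'
```

```text
eef_pos: [557.7, 370.7, 26.1]
clock: 30.82
eef_pos: [559.7, 372.7, 29.8]
tcp_rot: [-3.14, -0.002, 0.114]
contact_force: [0.6, -0.5, 5.4]
opening: 0.336
grasp_force: 41.2
clock: 31.4
eef_pos: [558.9, 372.2, 173.5]
tcp_rot: [-3.141, -0.001, 0.114]
contact_force: [0.1, 0.5, -0.3]
opening: 0.342
grasp_force: 40.5
```

```bash
python3 -m inch '[[0,0,0,-0.225,0.833,0,1],[0,0,0,-0.225,0.833,0,1],[0,0,0,-0.225,0.833,0,1],[0,0,0,-0.225,0.833,0,1],[0,0,0,-0.225,0.833,0,1],[0,0,0,-0.225,0.833,0,1],[0,0,0,-0.225,0.833,0,1]]' | grep eef
python3 -m inch '[[0,0,0,-0.225,0.833,0,1],[0,0,0,-0.225,0.833,0,1],[0,0,0,-0.225,0.833,0,1],[0,0,0,-0.225,0.833,0,1],[0,0,0,-0.225,0.833,0,1],[0,0,0,-0.225,0.833,0,1],[0,0,0,-0.225,0.833,0,1]]' | grep eef
python3 -m inch '[[0,0,0,-0.225,0.833,0,1],[0,0,0,-0.225,0.833,0,1],[0,0,0,-0.225,0.833,0,1],[0,0,0,-0.225,0.833,0,1],[0,0,0,-0.225,0.833,0,1],[0,0,0,-0.225,0.833,0,1],[0,0,0,-0.225,0.833,0,1]]' | grep eef
python3 -m inch '[[0,0,-0.004,0,0,0,1],[0,0,0,0,0,0,1],[0,0,0,0,0,0,1],[0,0,0,0,0,0,1]]'
```

```text
eef_pos: [536.0, 221.9, 171.8]
eef_pos: [513.5, 72.6, 171.8]
eef_pos: [491.0, -76.8, 171.8]
clock: 33.48
eef_pos: [491.4, -75.1, 171.1]
tcp_rot: [-3.141, -0.001, 0.127]
contact_force: [-0.4, 0.1, -0.2]
opening: 0.341
grasp_force: 40.5
```

```bash
python3 -m inch '[[0,0,0,0,0,0.9,1],[0,0,0,0,0,0.9,1],[0,0,0,0,0,0.9,1],[0,0,0,0,0,0.9,1],[0,0,0,0,0,0.9,1],[0,0,0,0,0,0.6,1],[0,0,0,0,0,0.3,1],[0,0,0,0,0,0,1]]' | grep -E "eef|force"
python3 -m inch '[[0,0,0,0,0,0,0.45],[0,0,0,0,0,0,0.45],[0,0,0,0,0,0,0.45],[0,0,0,0,0,-0.4,0.45],[0,0,0,0,0,-0.8,0.45],[0,0,0,0,0,-0.9,0.45],[0,0,0,0,0,-0.9,0.45],[0,0,0,0,0,-0.9,0.45]]' | grep -E "eef|open"
python3 -m inch '[[0,0,0.02,0,0,-0.7,0.45],[0,0,0.02,0,0,-0.7,0.45],[0,0,0,0,0,0,0.35],[0,0,0,0,0,0,0.35]]' | grep -E "eef|rot"
python3 - <<'E'
from m import *
f=grab_frame("wrist"); cv2.imwrite('pics/w7.png',f["pixels"][:,:,::-1])
E
```

```text
eef_pos: [490.9, -74.9, 34.9]
contact_force: [0.5, 0.1, -0.6]
grasp_force: 43.0
eef_pos: [491.1, -75.8, 135.2]
opening: 0.548
eef_pos: [491.9, -75.9, 169.8]
tcp_rot: [3.141, -0.003, 0.002]
```

View pics/w7.png

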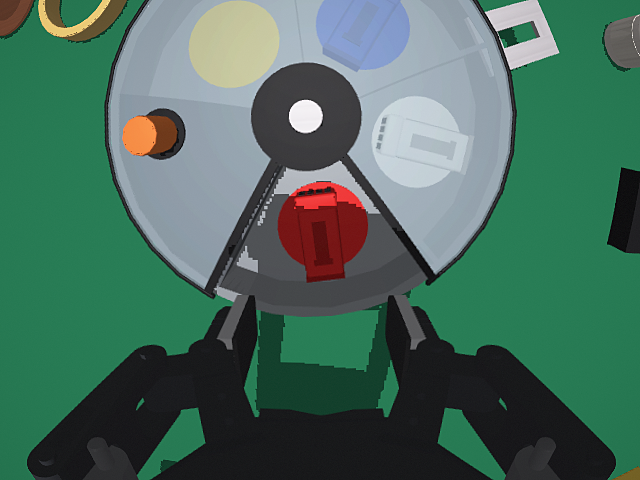

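All three samples lie in their compartments: red (322,232), white (425,142) and blue (362,30). I'll take the knob and turn the cover back to the stop.

```bash
python3 -m inch '[[0,0,0,0.49,-0.7,0,0.35],[0,0,0,0.49,-0.7,0,0.35],[0,0,0,0.49,-0.7,0,0.35],[0,0,0,0.49,-0.7,0,0.35],[0,0,0,0.49,-0.7,0,0.35],[0,0,0,0.49,-0.7,0,0.35],[0,0,0,0,0,0,0.35],[0,0,0,0,0,0,0.35]]' 20 | grep -E "eef"
python3 -m inch '[[0,0,0,0,0,0.9,0.35],[0,0,0,0,0,0.9,0.35],[0,0,0,0,0,0.9,0.35],[0,0,0,0,0,0.4,0.35],[0,0,0,0,0,0.1,0.35],[0,0,0,0,0,0,1],[0,0,0,0,0,0,1],[0,0,0,0,0,0,1]]' 20 | grep -E "eef|open|force"
python3 -m inch '[[0,0,0,0.396,-0.008,0,1],[0,0,0,0.396,-0.008,0,1],[0,0,0,0.392,0.076,0,1],[0,0,0,0.392,0.076,0,1],[0,0,0,0.366,0.154,0,1],[0,0,0,0.366,0.154,0,1]]' | grep -E "eef|force"
python3 -m inch '[[0,0,0,0.326,0.226,0,1],[0,0,0,0.326,0.226,0,1],[0,0,0,0.272,0.29,0,1],[0,0,0,0.272,0.29,0,1],[0,0,0,0.206,0.34,0,1],[0,0,0,0.103,0.17,0,1],[0,0,0,0.06,0.1,0,1],[0,0,0,0,0,0,1]]' | grep -E "eef|force"
```

```text
eef_pos: [564.1, 29.9, 166.9]
eef_pos: [565.4, 28.5, 89.4]
contact_force: [-0.1, -2.8, -1.1]
opening: 0.27
grasp_force: 21.9
eef_pos: [621.6, 17.5, 89.3]
contact_force: [-6.3, -3.8, 4.4]
grasp_force: 22.6
eef_pos: [665.4, -22.5, 89.6]
contact_force: [8.7, 5.0, -4.9]
grasp_force: 21.9
```

```bash
for i in 1 2 3; do python3 -m inch '[[0,0,0,0.02,0.05,0,1],[0,0,0,0,0,0,1]]' | grep -E "eef|contact"; done
python3 - <<'E'
from m import *
f=grab_frame("top"); h=hsv(f); H,S,V=h[...,0],h[...,1],h[...,2]
m=(H>22)&(H<32)&(S>200)&(V>150)&(np.arange(640)>380)
print(rect(f,m,59)); cv2.imwrite('pics/t5.png',cv2.resize(f["pixels"][180:260,360:480,::-1],None,fx=6,fy=6,interpolation=cv2.INTER_CUBIC))
E
```

```text
eef_pos: [665.8, -23.3, 89.6]
contact_force: [9.5, 7.0, -4.1]
eef_pos: [666.2, -24.5, 89.6]
contact_force: [8.6, 6.8, -3.6]
eef_pos: [666.6, -25.7, 89.6]
contact_force: [7.9, 7.2, -4.3]
(646.5, -214.4, 53.0, 43.5, -64.0)
```

```bash
for i in 1 2 3 4; do python3 -m inch '[[0,0,0,0.02,0.05,0,1],[0,0,0,0,0,0,1]]' | grep -E "eef|contact"; done
```

```text
eef_pos: [666.8, -26.1, 89.6]
contact_force: [7.7, 11.9, -3.0]
eef_pos: [666.9, -26.2, 89.5]
contact_force: [6.3, 17.7, -1.2]
eef_pos: [667.0, -26.3, 89.5]
contact_force: [4.4, 23.7, -0.6]
eef_pos: [667.0, -26.4, 89.5]
contact_force: [2.9, 28.7, 1.9]
```

```bash
python3 -m inch '[[0,0,0,0,0,0,0.6],[0,0,0,0,0,0,0.4],[0,0,0,0,0,-0.5,0.4],[0,0,0,0,0,-0.9,0.4],[0,0,0,0,0,-0.9,0.4],[0,0,0,0,0,-0.9,0.4]]' 40 | grep -E "eef|open"
python3 -m inch '[[0,0,0,-0.382,0.922,0,0.4],[0,0,0,-0.382,0.922,0,0.4],[0,0,0,-0.382,0.922,0,0.4],[0,0,0,-0.382,0.922,0,0.4],[0,0,0,-0.382,0.922,0,0.4],[0,0,0,-0.382,0.922,0,0.4],[0,0,0,-0.382,0.922,0,0.4],[0,0,0,-0.382,0.922,0,0.4]]' | grep eef
python3 -m inch '[[0,0,0,-0.382,0.922,0,0.4],[0,0,0,-0.382,0.922,0,0.4],[0,0,0,-0.382,0.922,0,0.4],[0,0,0,-0.382,0.922,0,0.4],[0,0,0,-0.382,0.922,0,0.4],[0,0,0,-0.382,0.922,0,0.4],[0,0,0,-0.382,0.922,0,0.4],[0,0,0,-0.382,0.922,0,0.4]]' | grep eef
python3 -m inch '[[0,0,0,0,0,0,0.4],[0,0,0,0,0,0,0.4],[0,0,0,0,0,0,0.4]]'
python3 - <<'E'
from m import *
f=grab_frame("wrist"); cv2.imwrite('pics/w8.png',f["pixels"][:,:,::-1]); np.savez('/tmp/w8.npz',**f)
print(wsample(f,'red',69))
f=grab_frame("top"); h=hsv(f); H,S,V=h[...,0],h[...,1],h[...,2]
m=(H>22)&(H<32)&(S>200)&(V>150)&(np.arange(640)>380)
print(rect(f,m,59))
c=max(cv2.findContours(near((S>120)&(H>60)&(H<95),(416,214),14).astype(np.uint8),0,1)[0],key=cv2.contourArea)
for i,s,c,k in blobs(near((S>100)&(H>60)&(H<95)|(V<110),(414,216),9),12): print(s,c,ray(f,c,57))
E
```

```text
eef_pos: [665.2, -32.4, 170.2]
opening: 0.603
eef_pos: [588.3, -218.0, 169.6]
eef_pos: [511.7, -402.6, 169.6]
clock: 41.0
eef_pos: [512.4, -400.8, 168.9]
tcp_rot: [3.141, -0.0, -0.0]
contact_force: [0.4, 0.3, -0.8]
opening: 0.601
grasp_force: 0.0
[[517.2, -398.4, 56.8, 11.7, -2.8]]
(645.8, -214.8, 52.6, 44.5, -64.6)
[408 212  13   8  47] [414.12765957 215.27659574] [[ 645.65062747 -213.09026354   57.        ]]
```

View pics/w8.png

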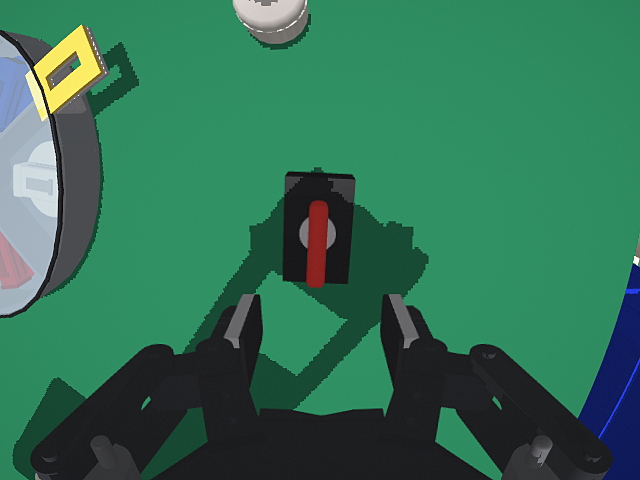

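The wrist view shows the T-key's red handle at (317,243) in the black holder. At top left, the yellow ear lies over the steel ear with the slots aligned. I'll grip the handle.

```bash
python3 -m inch '[[0,0,0.0156,0,0,0,0.4],[0,0,0,0.13,-0.12,0.9,0.4],[0,0,0,0,0,0.9,0.5],[0,0,0,0,0,0.9,0.5],[0,0,0,0,0,0.8,0.5],[0,0,0,0,0,0.5,0.5],[0,0,0,0,0,0.2,0.5],[0,0,0,0,0,0,0.5]]' 40 | grep -E "eef|rot|contact"
python3 -m inch '[[0,0,0,0,0,0,0.7],[0,0,0,0,0,0,1],[0,0,0,0,0,0,1],[0,0,0,0,0,0,1],[0,0,0,0,0,0,1]]' 50
python3 - <<'E'
from m import *
f=grab_frame("wrist"); print(wsample(f,'red',69,200)); cv2.imwrite('pics/w9.png',f["pixels"][:,:,::-1]); print(r.sense()['eef_pos'])
E
```

```text
eef_pos: [515.7, -396.8, 62.2]
tcp_rot: [-3.141, 0.002, -0.047]
contact_force: [-0.8, -0.2, 0.2]
clock: 42.18
eef_pos: [516.7, -398.2, 64.6]
tcp_rot: [3.14, -0.002, -0.048]
contact_force: [0.6, 0.9, 6.9]
opening: 0.131
grasp_force: 49.6
[[519.6, -398.6, 58.8, 11.3, -2.9]]
[ 516.66148437 -398.1913731    64.65245758]
```

```bash
python3 -m inch '[[0,0,0,0,0,-0.4,1],[0,0,0,0,0,-0.8,1],[0,0,0,0,0,-0.8,1],[0,0,0,0,0,-0.8,1],[0,0,0,0,0,-0.8,1],[0,0,0,0,0,-0.6,1]]' | grep -E "eef|open"
python3 -m inch '[[0,0,0,0.306,-0.814,0,1],[0,0,0,0.306,-0.814,0,1],[0,0,0,0.306,-0.814,0,1],[0,0,0,0.306,-0.814,0,1],[0,0,0,0.306,-0.814,0,1],[0,0,0,0.306,-0.814,0,1]]' | grep eef
python3 -m inch '[[0,0,0,0.306,-0.814,0,1],[0,0,0,0.306,-0.814,0,1],[0,0,0,0.306,-0.814,0,1],[0,0,0,0.306,-0.814,0,1],[0,0,0,0.306,-0.814,0,1],[0,0,0,0.306,-0.814,0,1]]' | grep eef
python3 -m inch '[[0,0,0.0345,0,0,0,1],[0,0,0.0345,0,0,0,1],[0,0,0.0345,0,0,0,1],[0,0,0.0345,0,0,0,1],[0,0,0.0345,0,0,0,1],[0,0,0.0345,0,0,0,1]]' | grep rot
python3 -m inch '[[0,0,0.0345,0,0,0,1],[0,0,0.0345,0,0,0,1],[0,0,0.0345,0,0,0,1],[0,0,0.0345,0,0,0,1],[0,0,0,0,0,0,1],[0,0,0,0,0,0,1],[0,0,0,0,0,0,1]]'
python3 - <<'E'
from m import *
f=grab_frame("wrist"); np.savez('/tmp/w10.npz',**f); cv2.imwrite('pics/w10.png',f["pixels"][:,:,::-1]); s=r.sense(); print(s['eef_pos'],s['tcp_rot'])
print(wsample(f,'red',s['eef_pos'][2]+4.4,200))
E
```

```text
eef_pos: [516.1, -398.0, 170.7]
opening: 0.131
eef_pos: [567.8, -277.0, 169.0]
eef_pos: [619.6, -157.2, 169.0]
tcp_rot: [-3.142, -0.0, -0.704]
clock: 44.82
eef_pos: [619.3, -158.2, 168.5]
tcp_rot: [-3.141, -0.0, -1.128]
contact_force: [-1.0, 0.2, -0.5]
opening: 0.132
grasp_force: 48.8
[ 619.30399762 -158.15734975  168.45819718] [-3.14143814e+00 -1.01237064e-04 -1.12909878e+00]
[[621.0, -160.1, 58.5, 11.3, -64.7]]
```

View pics/w10.png

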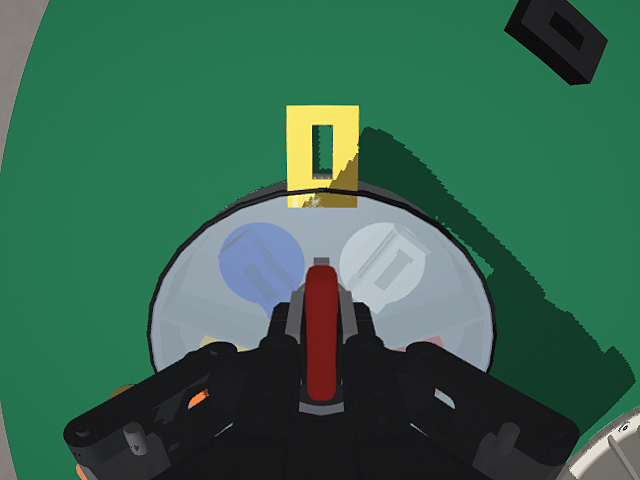

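The slot shows clearly at (322,150) in the wrist view, straight ahead of the handle at (321,332). I'll measure both in the same picture.

```bash
python3 - <<'E'
from m import *
f=dict(np.load('/tmp/w10.npz')); h=hsv(f); H,S,V=h[...,0],h[...,1],h[...,2]
y=((H>18)&(H<34)&(S>90)&(V>90)).astype(np.uint8)
cs,hi=cv2.findContours(y,cv2.RETR_CCOMP,cv2.CHAIN_APPROX_NONE)
tcp=np.array([619.3,-158.2]); a=-1.129; X=np.array([np.cos(a),np.sin(a)]); Y=np.array([np.sin(a),-np.cos(a)])
for c,q in zip(cs,hi[0]):
    if q[3]>=0 and cv2.contourArea(c)>200:
        w=wray(f,c[:,0],59)[:,:2].astype(np.float32); R=cv2.minAreaRect(w); d=np.array(R[0])-tcp
        print('slot',R,cv2.boundingRect(c),'tool x,y:',d@X,d@Y)
d=np.array([621.0,-160.1])-tcp; print('handle tool',d@X,d@Y)
d=np.array([645.4,-212.9])-tcp; print('slot(top) tool',d@X,d@Y)
E
```

```text
slot ((645.9202270507812, -214.200927734375), (13.54049301147461, 34.24445343017578), 25.59124755859375) (311, 124, 23, 56) tool x,y: 62.00585392991363 -0.12030697425737458
handle tool 2.444430458414482 -0.7244030190272138
slot(top) tool 60.607404309022094 -0.20625935792964611
```

```bash
python3 -m inch '[[0,0,0,0.8,0,0,1],[0,0,0,0.8,0,0,1],[0,0,0,0.8,0.01,0,1],[0,0,0,0,0,0.6,1],[0,0,0,0,0,0.6,1],[0,0,0,0,0,0.3,1],[0,0,0,0,0,0.2,1],[0,0,0,0,0,0,1]]'
python3 -m inch '[[0,0,0,0,0,0.2,1],[0,0,0,0,0,0.2,1],[0,0,0,0,0,0.1,1],[0,0,0,0,0,0,1]]' | grep -E "eef|contact"
```

```text
clock: 45.53
eef_pos: [643.9, -212.2, 124.6]
tcp_rot: [3.14, 0.001, -1.131]
contact_force: [-0.8, -0.5, -0.5]
opening: 0.131
grasp_force: 48.9
eef_pos: [645.4, -213.1, 113.5]
contact_force: [2.3, -2.9, -1.6]
```

```bash
for i in 1 2; do python3 -m inch '[[0,0,0,0,0,0.12,1],[0,0,0,0,0,0.12,1],[0,0,0,0,0,0,1]]' | grep -E "eef|contact"; done
python3 - <<'E'
from m import *
f=grab_frame("scene"); F=f["pixels"][170:290,160:340,::-1]; cv2.imwrite('pics/s1.png',cv2.resize(F,None,fx=4,fy=4,interpolation=cv2.INTER_CUBIC))
E
```

```text
eef_pos: [645.2, -213.1, 107.1]
contact_force: [3.8, -4.2, -0.7]
eef_pos: [645.0, -213.1, 100.9]
contact_force: [3.7, -5.0, -1.2]
```

```bash
for i in 1 2 3 4; do python3 -m inch '[[0,0,0,0,0,0.08,1],[0,0,0,0,0,0,1]]' | grep -E "eef|contact"; done
```

```text
eef_pos: [645.1, -213.0, 99.0]
contact_force: [3.6, -5.0, 0.1]
eef_pos: [643.9, -212.2, 96.4]
contact_force: [0.1, -0.1, -0.8]
eef_pos: [643.8, -212.1, 94.3]
contact_force: [1.2, -0.4, -1.7]
eef_pos: [644.6, -211.9, 93.6]
contact_force: [-0.0, 1.2, 5.4]
```

```bash
python3 -m inch '[[0,0,-0.0385,0,0,-0.03,1],[0,0,-0.0385,0,0,0,1],[0,0,-0.0385,0,0,0,1],[0,0,-0.0385,0,0,0,1],[0,0,-0.0385,0,0,0,1],[0,0,-0.0385,0,0,0,1],[0,0,-0.0385,0,0,0,1]]' | grep -E "eef|contact|rot"
python3 -m inch '[[0,0,-0.0385,0,0,0,1],[0,0,-0.0385,0,0,0,1],[0,0,-0.0385,0,0,0,1],[0,0,-0.0385,0,0,0,1],[0,0,-0.0385,0,0,0,1],[0,0,-0.0385,0,0,0,1],[0,0,0,0,0,0,1],[0,0,0,0,0,0,1]]'
python3 - <<'E'
from m import *
f=grab_frame("wrist"); s=r.sense(); print(wsample(f,'red',s['eef_pos'][2]+4.4,200))
E
```

```text
eef_pos: [644.3, -212.0, 93.7]
tcp_rot: [-3.141, 0.001, -0.279]
contact_force: [-0.3, 1.5, 0.3]
clock: 48.33
eef_pos: [644.4, -212.0, 93.7]
tcp_rot: [-3.141, 0.0, 0.437]
contact_force: [-0.1, 2.6, 0.6]
opening: 0.13
grasp_force: 49.5
[[684.2, -345.1, 38.0, 20.3, 75.9], [646.9, -211.6, 58.5, 11.3, 25.1]]
```

The handle now stands at 25°, a quarter turn from the slot direction. I'll release, withdraw and verify.

```bash
python3 -m inch '[[0,0,0,0,0,0,0.8],[0,0,0,0,0,0,0.6],[0,0,0,0,0,0,0.5],[0,0,0,0,0,-0.4,0.5],[0,0,0,0,0,-0.8,0.5],[0,0,0,0,0,-0.9,0.5],[0,0,0,0,0,-0.9,0.5],[0,0,0,0,0,-0.9,0.5]]'
python3 -m inch '[[0,0,0,-0.8,0,-0.5,0.5],[0,0,0,-0.9,0,-0.5,0.5],[0,0,0,-0.9,0,0,0.5],[0,0,0,-0.5,0,0,0.5],[0,0,0,0,0,0,0.5],[0,0,0,0,0,0,0.5]]'
python3 - <<'E'
from m import *
f=grab_frame("wrist"); cv2.imwrite('pics/w11.png',f["pixels"][:,:,::-1]); print(wsample(f,'red',98,200))
f=grab_frame("top"); h=hsv(f); H,S,V=h[...,0],h[...,1],h[...,2]
print(rect(f,(H>22)&(H<32)&(S>200)&(V>150)&(np.arange(640)>380),59))
E
```

```text
clock: 49.05
eef_pos: [644.5, -212.7, 193.2]
tcp_rot: [3.141, -0.0, 0.44]
contact_force: [0.6, -0.5, 0.4]
opening: 0.501
grasp_force: 0.0
clock: 49.55
eef_pos: [574.3, -245.9, 216.7]
tcp_rot: [3.142, -0.0, 0.439]
contact_force: [1.2, 0.6, -0.6]
opening: 0.502
grasp_force: 0.0
[[677.1, -358.0, 28.8, 21.1, -72.6], [642.7, -213.4, 54.9, 10.9, 25.2]]
(654.1, -231.3, 42.7, 15.6, 25.2)
```

View pics/w11.png

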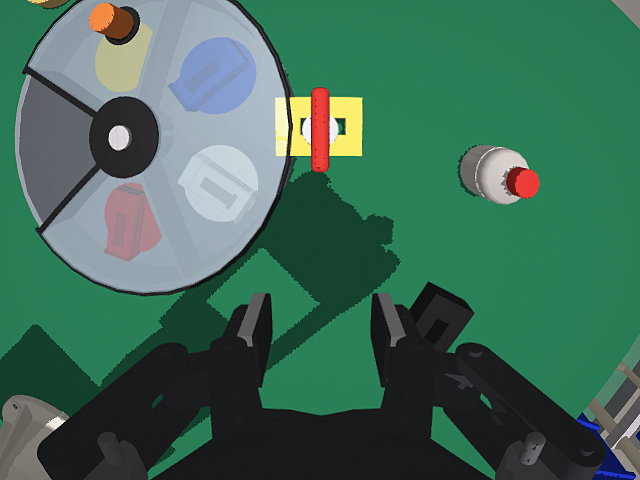

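The key's handle at (320,130) stands across the slot and the collar is seated. The opening is over the solid sector at (45,150), and the three samples lie on their dots. Handing in.

```bash
python3 -c "
from rig import r
print(r.sign_off())"
```

```text
the job is handed in; nothing more can be done
None
```

The red, white and blue samples (no yellow one was on the bench) are each in their own compartment, the cover is back at its stop, the T-key is through both slots and a quarter turn round, and the job is handed in; the sign-off returned no verdict.

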